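Lock out the dust extractor and hold up its filter plate

TASK

Make the small bench dust extractor safe first: drop the yellow isolator block fully home into its pocket and swing the red locking lever shut over it. Only then lift the extractor's cover flap right up so that it stays standing open, draw the hidden filter plate straight out by its blue tab, and finish while still holding the plate in the gripper, upright, still and clear of the machine, with its lower edge about 25 cm above the bench. Leave the block locked in and the other things on the bench where they are.

Things in the scene. Friction and masses are not known exactly. Their poses are not given: they have to be found in the camera images.
- extractor: Fixed dust extractor. Origin on the bench where housing and deck meet; own x away from the robot, y to the housing (left), z up. Grey open-topped filter housing: x -0.045 to 0.045, y 0 to 0.086, 78 mm high, 4 mm walls. Dark steel deck: x -0.045 to 0.045, y -0.090 to 0, 28 mm high. A hose stub sticks 22 mm out of the far side.
- pocket (a point): Centre of the pocket's mouth in the deck's top (extractor frame 0.005, -0.050, 0.028). The pocket is 30 mm along extractor x, 44 mm along extractor y, 20 mm deep.
- plug_center (a point): Centre (half-way up) of the yellow isolator block: 26 mm (own x) x 40 mm (own y) x 58 mm high, 0.12 kg, tapered foot; starts upright on the bench. It goes into the pocket either way round, its 40 mm side along extractor y. Fully home its centre is 9 mm and its top 38 mm above the deck's top.
- lever (a joint): Red locking lever, turns level about a post at extractor (0.005, -0.012). 0 = pointing to extractor -x (open), pi/2 = to extractor -y, across the block (shut); grows anticlockwise seen from above, range 0 to 1.6; friction (about 1 N at the knob) keeps it where it is left. Bar 12 mm wide, 70 to 76 mm above the bench, just over the seated block; a block not home stops it.
- lever_knob (a point): Upright round red knob on the lever, 12 mm diameter, from 76 to 106 mm above the bench, 46 mm from the lever's axis (this point is its middle, 91 mm above the bench).
- flap (a joint): Cover flap over the filter housing, hinged along extractor y at the housing's far top edge (extractor x 0.045, z 0.0815). 0 = shut, grows as the front rises, 1.57 = upright, range 0 to 1.9; a stiff hinge keeps it where it is left (about 1 N at the bar).
- flap_grip (a point): Centre of the flap's black pull bar: round, 12 mm diameter, 18 mm long along extractor y, on a 12 mm wide tongue; 28 mm ahead of the flap's front edge, 122 mm from the hinge axis. Pinched across its 18 mm length it can pivot between the fingers. With the flap shut it is at extractor (-0.077, 0.043, 0.0815).
- filter_tab (a point): Grasp point of the filter plate's blue tab, hidden under the flap: 10 mm thick (along extractor x), 30 mm wide, 26 mm high; this point is 13 mm below its top, 49 mm above the plate's lower edge. In the slot it is at extractor (-0.007, 0.043, 0.059), with 29 mm free inside the housing before the tab and 43 mm behind it.
- filter_center (a point): Centre of the filter plate: steel-framed, 8 mm (own x) x 54 mm (own y) x 62 mm high with its tab, 0.10 kg, standing upright in an open slot 34 mm deep (1.5 mm play each side), its lower edge 10 mm above the bench; z axis up along the plate. Its lower edge is 31 mm below this point.
- filter: The same filter plate; origin at the middle of its lower edge, z up along the plate.
- flux_tin: Bystander: round grey tin 57 mm wide, 30 mm high; origin at its underside. Leave alone. Fixed obstacles nearby: tiered white bur stand (110 mm high) behind the loose things, two torches (210 mm high) at the left edge of the bench, and a lamp whose arm and shade hang 0.4 to 0.7 m above the bench, right of and behind the extractor.
- cork_die: Bystander: small tan block 24 x 26 x 22 mm; origin at its underside. Leave alone.
- matchbox: Bystander: yellow box 46 x 59 x 15 mm; origin at its underside. Leave alone.
- brass_bowl: Bystander: brass bowl 72 mm wide, 36 mm high; origin at its underside. Leave alone.

How it is judged:
On the way, in this order (a step that is already met when the one before it is completed fails the run):
1. the isolator block is fully home in its pocket (horizontal distance between plug_center and pocket below 0.004 m and z of plug_center in the frame of extractor below 0.04 m and angle between plug_center's own z axis and vertical below 0.1 rad), for 0.2 s.
2. the locking lever is shut over the seated block (all of step 1 and value of joint lever above 1.4 rad), for 0.2 s.
3. the cover flap is up (value of joint flap above 1.2 rad), for 0.2 s.
4. the filter plate has been drawn up out of its slot by the fingers (z of filter in the frame of extractor above 0.09 m and contact force between the fingers and filter above 0.5 N), for 0.1 s.
At the end, for the whole second after the job is handed in: Fingers hold the plate still, upright within 0.3 rad, lower edge 0.20 to 0.32 m above the bench, not touching the extractor; flap over 1.1 rad; lever over 1.4 rad; block home (4 mm sideways, centre under 40 mm up, upright within 0.1 rad) (all of step 2 and height (world z) of filter between 0.2 and 0.32 m and angle between filter's own z axis and vertical below 0.3 rad and linear speed of filter below 0.03 m/s and contact force between the fingers and filter above 0.5 N and contact force between filter and extractor below 0.1 N and value of joint flap above 1.1 rad); the arm keeps its last pose, push and grip.
It fails at once if the flap is opened before the lever is shut over the block (value of joint flap above 0.25 rad and value of joint lever below 1.3 rad).
It fails at once if the flux tin is moved (over 30 mm) (distance of flux_tin from where it was at the start of the episode above 0.03 m).
It fails at once if the cork die is moved (over 30 mm) (distance of cork_die from where it was at the start of the episode above 0.03 m).
It fails at once if the matchbox is moved (over 30 mm) (distance of matchbox from where it was at the start of the episode above 0.03 m).
It fails at once if the brass bowl is moved (over 30 mm) (distance of brass_bowl from where it was at the start of the episode above 0.03 m).
It also fails if it takes over 69 s, if anything falls off the work surface, if the arm or the gripper's body presses on something with over 40 N, if the wrist force passes 120 N, or if a joint passes its speed limit or range.

ROBOT

A 6-joint arm with a two-finger parallel gripper is mounted at the origin on a cart in front of the work surface, level with it; the furniture and walls round the work are solid. World frame = base frame: x ahead of the robot, y to its left, z up, the work surface at z = 0. Lengths are in m, angles in rad, forces in N, time in s.
With the tool pointing down it reaches from about 0.375 to 0.9 m from the base axis. Payload 3.1 kg.
Tool frame: the origin (TCP) lies at the very end of the fingers, on their centre line; the grasp point (between the pads) lies 19 mm behind it; z points along the fingers, y is the direction in which the jaws open and shut (so a half turn about z gives the same grasp; the last joint's range is limited). The gripper opens to 85 mm and grips with 20 to 120 N. Pads are 22 mm wide; open, the fingers measure 114 mm over their backs; the gripper's body (76 mm by 85 mm) begins 54 mm behind the grasp point. The pads swing forward as they close: fully open they stand 13 mm farther back than shut.
Start: joints at [-0.178, 0.527, 1.433, -0, 1.181, -0.178], TCP at [0.625, 0, 0.231] pointing down, gripper open.
Joint ranges: [-3.08, 3.08], [-0.75, 2.2], [0.22, 2.44], [-1.43, 4.57], [0, 2.65], [-2.85, 2.85]. Speed limits (rad/s): [2.79, 2.79, 3.14, 3.14, 3.14, 3.14].

INTERFACE

Orientations are given as a unit quaternion [x, y, z, w].
In Python, from station import manip gives the robot as it stands.
- The arm moves only by the tool send_rows, never from a script. Its argument "motion" is a list of rows, each an object with "gripper": the finger opening in mm, from 0 to 85.4; "travel": the shift along the tool's x, y, z in mm, a list of three; "rotation": the turn, a rotation vector about the tool's x, y, z in degrees, a list of three. In form: [{"gripper": gripper, "travel": [x, y, z], "rotation": [ax, ay, az]}, ...]. A call has 1 to 12 rows; each row shifts and turns the commanded pose from where the row before left it, along the tool's axes as they then stand; what a row does not reach is not made up. A row lasts 1/12 s, in which the tool goes at most 41.7 mm and 7.16 degrees, less where a joint would pass 70% of its speed; a pose out of reach is approached as far as the arm can. A call is refused whole if a number of a shift passes 41.7 or a number of a turn 7.16, either way. A call with a gripper value outside its range is refused whole. The fingers move at their own pace and stop on an object; "newtons" is the grip in N (left out, the last holds). Time passes only in rows, so rows that do not move let the fingers close. It gives the time, the measured TCP pose, the force and the opening at its end, in the units of the state.
- manip.sense(): the state, without advancing time (a new reading comes with each control period).
- manip.snapshot(name): name is "scene" or "side" or "wrist"; returns the picture (480x640x3 uint8, red, green, blue); there is no depth.
- manip.calibration(name): a dict with "fx", "fy", "cx", "cy" (pixels), "cam_to_world" (4x4, takes a point from camera to world coordinates). Camera axes: x right, y down, z forward; pixel columns grow to the right and rows downward; lengths in m; the calibration is good to about 2 mm. The wrist camera is an equidistant fisheye: a pixel r from the principal point sees the ray r / f radians off the axis. A picture is of the moment at which its call begins: read the wrist's pose just before it. calibration takes no time and is no camera call; for the wrist camera it gives the pose at the moment of the call.
- manip.sign_off(): hands the job in, once; it reports no verdict.
The state is a dict: "t": time; "q": joint angles; "qd": joint speeds; "tau": joint torques, N m; "tcp_pos": TCP position; "tool_rot": TCP orientation; "force": force on the tool from outside, world axes, zero at the start; "ft_torque": the same for the moment, N m; "finger_gap": opening from 0.0 (shut) to 1.0 (fully open).
Only numpy, scipy, OpenCV 4.12 (cv2) and the standard library are available. Lean on these libraries where they do the work, as an engineer would, in place of code of your own. Each camera call takes 0.05 s, during which the arm holds its last target. There are 200 camera calls.

## Working session

There is one attempt and no reset: what is moved stays moved. The work goes in short steps, Python scripts to look and compute and a tool call to move; the robot and the scene stay as the last step left them, time stands still between calls to the robot, and variables do not carry over. Pictures are saved under pics/ and viewed, about 8 in all and at most 12, crops included, and the job is handed in when it is done.

Besides the shell and the picture viewer there is one more tool, called after "Emit:" as name([rows], argument=value, ...), one row to a line, values as JSON. send_rows: Moves the arm, as the interface text tells. Its arguments: {"type":"object","properties":{"motion":{"type":"array","items":{"type":"object","properties":{"gripper":{"type":"number"},"travel":{"type":"array","items":{"type":"number"}},"rotation":{"type":"array","items":{"type":"number"}}}}},"newtons":{"type":"number"}},"required":["motion"]}

```bash
mkdir -p pics; ls
python3 - <<'E'
from station import manip
import cv2,numpy as np
s=manip.sense();print(s)
for n in ("scene","side"):
    im=manip.snapshot(n);cv2.imwrite(f"pics/{n}0.png",im[:,:,::-1])
    c=manip.calibration(n);print(n,{k:np.round(v,4).tolist() for k,v in c.items()})
im=manip.snapshot("wrist");cv2.imwrite("pics/wrist0.png",im[:,:,::-1])
c=manip.calibration("wrist");print({k:np.round(v,4).tolist() for k,v in c.items()})
E
```

```text
pics
{'t': 0.0, 'q': array([-1.78494841e-01,  5.28496186e-01,  1.43389668e+00, -6.89537864e-06,
        1.18138436e+00, -1.78465110e-01]), 'qd': array([0.0006245 , 0.00121381, 0.0004519 , 0.00044541, 0.0005702 ,
       0.00075728]), 'tau': array([ 2.50220628e-04, -4.42344439e+01, -1.78024775e+01, -2.06930472e-04,
        8.36740597e-03,  2.24214921e-05]), 'tcp_pos': array([6.24289808e-01, 1.58893939e-04, 2.30316958e-01]), 'tool_rot': array([ 7.07115943e-01,  7.07096776e-01, -6.25591711e-04, -8.95395765e-04]), 'force': array([ 0.24006716, -0.61133011,  0.05142335]), 'ft_torque': array([0.00364803, 0.03431314, 0.00626568]), 'finger_gap': 1.0011047531311785}
scene {'fx': 607.3009, 'fy': 607.3009, 'cx': 314.3539, 'cy': 233.5261, 'cam_to_world': [[-0.866, -0.3157, 0.3878, -0.0318], [-0.4999, 0.565, -0.6564, 0.8171], [-0.0119, -0.7623, -0.6471, 1.0453], [0.0, 0.0, 0.0, 1.0]]}
side {'fx': 490.2591, 'fy': 490.2591, 'cx': 316.4868, 'cy': 239.7694, 'cam_to_world': [[0.4875, -0.6294, 0.6052, -0.1878], [-0.873, -0.3652, 0.3233, -0.5027], [0.0175, -0.6859, -0.7275, 0.9222], [0.0, 0.0, 0.0, 1.0]]}
{'fx': 371.6483, 'fy': 371.6483, 'cx': 311.8301, 'cy': 240.0988, 'cam_to_world': [[1.0, 0.0004, -0.0023, 0.6242], [-0.0002, -0.9644, -0.2645, 0.0664], [-0.0023, 0.2645, -0.9644, 0.3721], [0.0, 0.0, 0.0, 1.0]]}
```

View pics/scene0.png

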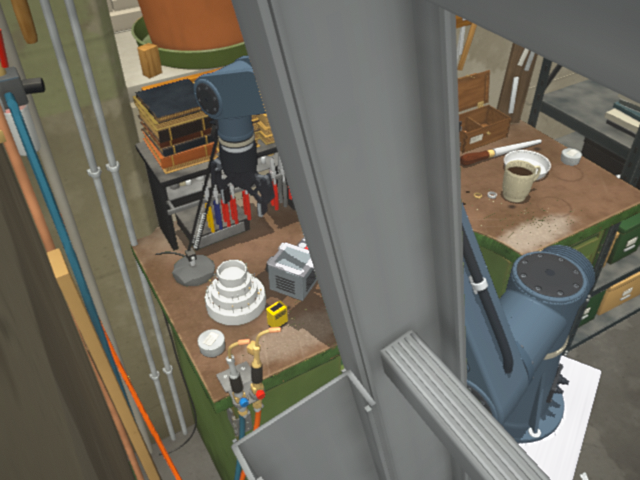

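View pics/wrist0.png

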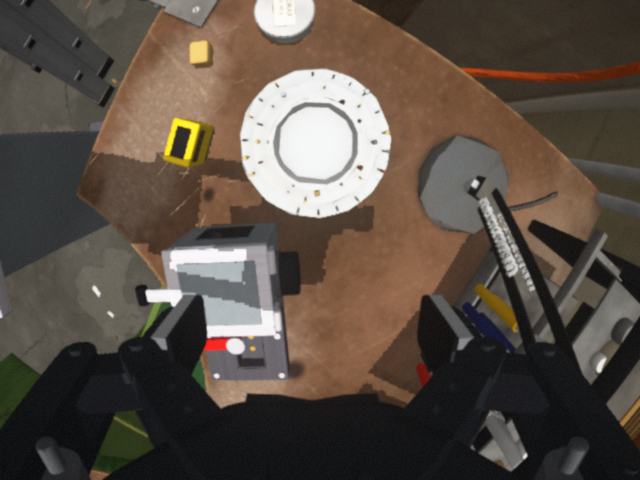

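```bash
cat > h.py <<'E'
from station import manip
import cv2,numpy as np
def ray(name,px,cal=None):
    c=cal or manip.calibration(name);M=c["cam_to_world"]
    x=(px[0]-c["cx"])/c["fx"];y=(px[1]-c["cy"])/c["fy"]
    if name=="wrist":
        r=np.hypot(x,y);d=np.array([x/r*np.sin(r),y/r*np.sin(r),np.cos(r)])
    else: d=np.array([x,y,1])
    return M[:3,3],M[:3,:3]@d
def at(name,px,z,cal=None):
    o,d=ray(name,px,cal);return o+d*(z-o[2])/d[2]
def proj(name,p,cal=None):
    c=cal or manip.calibration(name);M=c["cam_to_world"];v=M[:3,:3].T@(np.asarray(p)-M[:3,3])
    if name=="wrist":
        t=np.arctan2(np.hypot(v[0],v[1]),v[2]);v=np.array([*(v[:2]/np.hypot(v[0],v[1])*t),1])
    return np.array([c["cx"]+c["fx"]*v[0]/v[2],c["cy"]+c["fy"]*v[1]/v[2]])
def crop(name,u0,v0,u1,v1,s,out):
    im=manip.snapshot(name)[v0:v1,u0:u1,::-1]
    im=cv2.resize(im,None,fx=s,fy=s,interpolation=cv2.INTER_CUBIC)
    for u in range((u0//20+1)*20,u1,20):
        cv2.putText(im,str(u),(int((u-u0)*s)-10,8),0,.3,(0,255,0));cv2.line(im,(int((u-u0)*s),10),(int((u-u0)*s),16),(0,255,0))
    for v in range((v0//20+1)*20,v1,20):
        cv2.putText(im,str(v),(0,int((v-v0)*s)+4),0,.3,(0,255,0));cv2.line(im,(20,int((v-v0)*s)),(26,int((v-v0)*s)),(0,255,0))
    cv2.imwrite(out,im)
E
python3 - <<'E'
from h import *
im=cv2.imread("pics/wrist0.png")[100:390,125:325]
a=cv2.resize(im,(400,580),interpolation=cv2.INTER_CUBIC)
for u in range(140,325,20): cv2.putText(a,str(u),((u-125)*2-8,8),0,.3,(0,255,0));cv2.line(a,((u-125)*2,10),((u-125)*2,16),(0,255,0))
for v in range(120,390,20): cv2.putText(a,str(v),(0,(v-100)*2+4),0,.3,(0,255,0))
b=cv2.imread("pics/side0.png");b=cv2.resize(b,(400,300))
o=np.zeros((580,800,3),np.uint8);o[:,:400]=a;o[:300,400:]=b
cv2.imwrite("pics/a.png",o)
for n,p,z in [("blk",(187,142),.058),("die",(200,53),.022),("deckBR",(288,378),.028),("deckBL",(213,380),.028),("bar",(141,295),.0815),("post",(235,346),.08)]: print(n,at("wrist",p,z))
E
```

```text
blk [0.51516611 0.06845136 0.058     ]
die [0.51632137 0.15612713 0.022     ]
deckBR [ 0.59645414 -0.18948047  0.028     ]
deckBL [ 0.50823584 -0.19703747  0.028     ]
bar [ 0.46599616 -0.06589074  0.0815    ]
post [ 0.55231164 -0.11552483  0.08      ]
```

View pics/a.png

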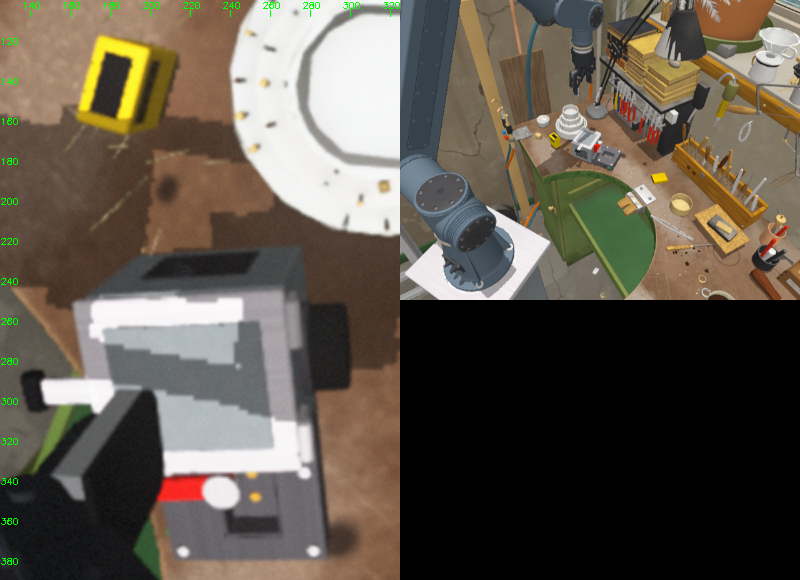

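Emit:
send_rows([
  {"travel": [-25,-19,-8]},
  {"travel": [-25,-19,-8]},
  {"travel": [-25,-19,-8]},
  {"travel": [-25,-19,-8]},
  {"gripper": 85},
  {"gripper": 85},
])

```text
validation failed for argument at $.mo...
```

Run:
```python
from h import *
c=manip.calibration("wrist")
print(manip.sense()["tcp_pos"])
np.save("c1.npy",c,allow_pickle=True)
crop("wrist",170,60,440,330,2.2,"pics/b.png")
c0=dict(c);M=np.array([[1,.0004,-.0023,.6242],[-.0002,-.9644,-.2645,.0664],[-.0023,.2645,-.9644,.3721],[0,0,0,1]]);c0["cam_to_world"]=M
P=[at("wrist",p,.058,c0)[:2] for p in [(174.5,118),(200,123),(189,165.5),(164,160)]]
P=np.array(P);print(P.round(4).tolist(),P.mean(0));
for i in range(4):
  d=P[(i+1)%4]-P[i];print(np.linalg.norm(d),np.degrees(np.arctan2(d[1],d[0])))
print("stand",at("wrist",(241,135),.0,c0),at("wrist",(278,135),.1,c0))
```

```text
[6.24457325e-01 1.23656068e-04 2.30574576e-01]
[[0.5039, 0.0905], [0.5275, 0.0844], [0.5162, 0.0477], [0.4925, 0.0538]] [0.51003687 0.06908877]
0.02442602535892072 -14.417649345515407
0.038342752361922625 -107.14152152506274
0.02453116954365572 165.69129247039825
0.03839447518585819 72.70512365126683
stand [0.55249699 0.07331181 0.        ] [0.59905617 0.07072723 0.1       ]
```

View pics/b.png

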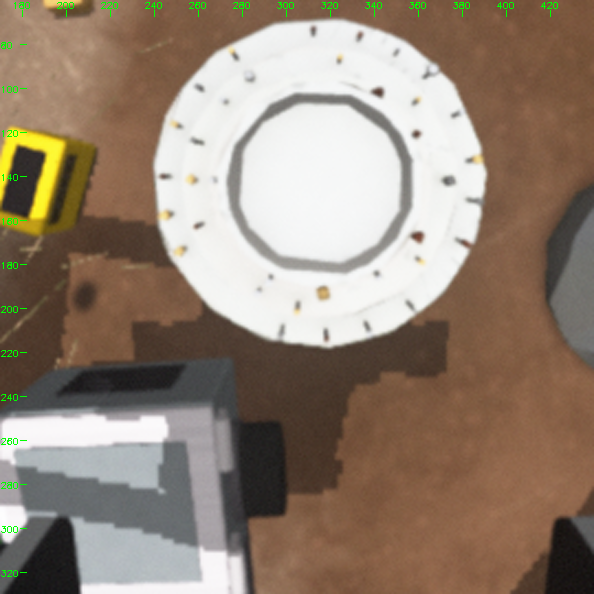

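Emit:
send_rows([
  {"gripper": 85,"travel": [-25,-19,-8],"rotation": [0,0,0]},
  {"gripper": 85,"travel": [-25,-19,-8],"rotation": [0,0,0]},
  {"gripper": 85,"travel": [-25,-19,-8],"rotation": [0,0,0]},
  {"gripper": 85,"travel": [-25,-19,-8],"rotation": [0,0,0]},
  {"gripper": 85,"travel": [0,0,0],"rotation": [0,0,0]},
  {"gripper": 85,"travel": [0,0,0],"rotation": [0,0,0]},
], newtons=40)

```text
t: 0.7
tcp_pos: [0.5485, -0.1012, 0.2639]
tool_rot: [0.708, 0.706, 0.0, 0.0]
force: [-0.1, 0.6, 0.5]
finger_gap: 0.994
```

Run:
```python
from h import *
c=manip.calibration("wrist")
print(manip.sense()["tcp_pos"],manip.sense()["tool_rot"])
np.save("c1.npy",c,allow_pickle=True)
crop("wrist",180,100,440,340,2.4,"pics/c.png")
```

```text
[ 0.54852847 -0.10116389  0.26387476] [7.08185732e-01 7.06026018e-01 3.02231336e-04 3.73787545e-04]
```

View pics/c.png

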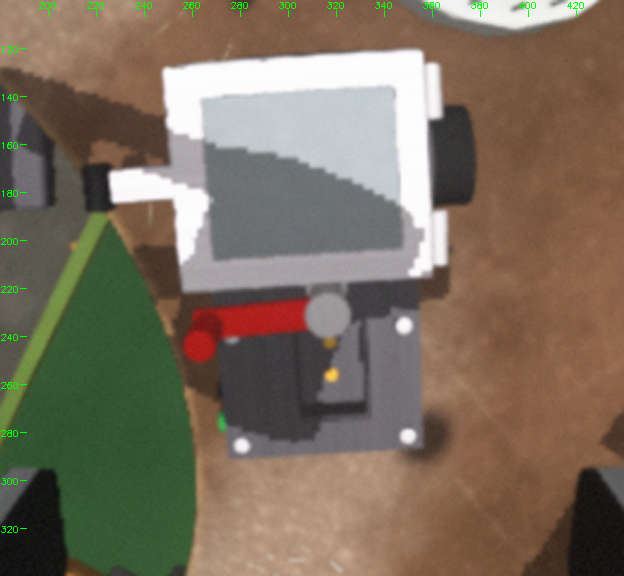

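Run:
```python
from h import *
from scipy.optimize import least_squares
c=np.load("c1.npy",allow_pickle=True).item()
O=[(275.8,290.4,-.045,-.09,.028),(356.7,285.8,.045,-.09,.028),(316,231,.005,-.012,.08),(220,178,-.077,.043,.0815),(333.3,272,.02,-.072,.028),(305,272,-.010,-.072,.028)]
A=[(at("wrist",o[:2],o[4],c)[:2],o[2:4]) for o in O]
def f(p):
    R=np.array([[np.cos(p[2]),-np.sin(p[2])],[np.sin(p[2]),np.cos(p[2])]])
    return np.concatenate([p[:2]+R@np.array(e)-w for w,e in A])
r=least_squares(f,[.546,-.104,.06]);p=r.x
print(p,np.degrees(p[2]));print((r.fun*1e3).reshape(-1,2).round(1))
R=np.array([[np.cos(p[2]),-np.sin(p[2])],[np.sin(p[2]),np.cos(p[2])]])
for n,e in dict(pocket=(.005,-.05),post=(.005,-.012),bar=(-.077,.043),tab=(-.007,.043),hinge=(.045,.043)).items(): print(n,p[:2]+R@np.array(e))
k=at("wrist",(263,244),.106,c)[:2];print("knob",k,R.T@(k-p[:2]))
np.save("ext.npy",p)
```

```text
[ 0.54615423 -0.10349961  0.0671512 ] 3.847480400127343
[[-0.6 -0.3]
 [-0.1  0.6]
 [ 0.2  0.6]
 [-0.   0.5]
 [-0.1  0.4]
 [ 0.6 -1.7]]
pocket [ 0.554498   -0.15305142]
post [ 0.55194817 -0.11513706]
bar [ 0.46644244 -0.06576328]
tab [ 0.53628467 -0.06106623]
hinge [ 0.58816748 -0.05757699]
knob [ 0.50679681 -0.12035816] [-0.04039994 -0.01417964]
```

Emit:
send_rows([
  {"gripper": 85,"travel": [28.3,-6.4,20],"rotation": [0,0,0]},
  {"gripper": 60,"travel": [28.3,-6.4,20],"rotation": [0,0,0]},
  {"gripper": 38,"travel": [28.3,-6.4,20],"rotation": [0,0,0]},
  {"gripper": 38,"travel": [28.3,-6.4,20],"rotation": [0,0,0]},
  {"gripper": 38,"travel": [28.3,-6.4,20],"rotation": [0,0,0]},
  {"gripper": 38,"travel": [28.3,-6.4,20],"rotation": [0,0,0]},
  {"gripper": 38,"travel": [0,0,0],"rotation": [0,0,5.3]},
  {"gripper": 38,"travel": [0,0,0],"rotation": [0,0,5.3]},
  {"gripper": 38,"travel": [0,0,0],"rotation": [0,0,5.3]},
  {"gripper": 38,"travel": [0,0,0],"rotation": [0,0,0]},
  {"gripper": 38,"travel": [0,0,0],"rotation": [0,0,0]},
])

```text
t: 1.67
tcp_pos: [0.5107, 0.0709, 0.1428]
tool_rot: [0.797, 0.604, -0.0, -0.0]
force: [0.6, 0.2, -1.0]
finger_gap: 0.447
```

Run:
```python
from h import *
c=manip.calibration("wrist");np.save("c2.npy",c,allow_pickle=True)
s=manip.sense();print(s["tcp_pos"],s["tool_rot"])
crop("wrist",190,150,450,450,1.9,"pics/d.png")
```

```text
[0.51071257 0.0709198  0.14284886] [ 7.96923015e-01  6.04080816e-01 -1.19240106e-04 -2.46344459e-04]
```

View pics/d.png

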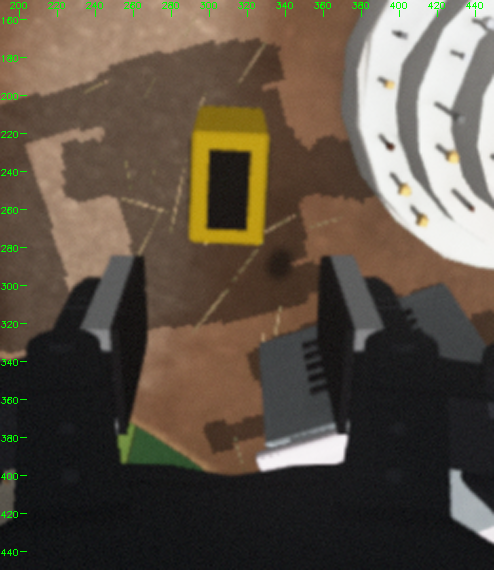

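Run:
```python
from h import *
c=np.load("c2.npy",allow_pickle=True).item()
P=np.array([at("wrist",p,.058,c)[:2] for p in [(291,219.5),(331.6,221.6),(328.4,279),(289.5,276.3)]])
m=P.mean(0);print(m)
for i in range(4):
  d=P[(i+1)%4]-P[i];print(np.linalg.norm(d),np.degrees(np.arctan2(d[1],d[0])))
s=manip.sense();from scipy.spatial.transform import Rotation as Ro
R=Ro.from_quat(s["tool_rot"]).as_matrix();print(R.T@(np.array([*m,.033])-s["tcp_pos"])*1e3, np.degrees(np.arctan2(R[1,1],R[0,1])))
```

```text
[0.5085688  0.06902954]
0.02536976013118732 -18.711857174673373
0.038366693831692306 -107.95527959441232
0.025458186629881696 160.1010258016532
0.037838287660068456 71.92965315398999
[ -2.1277236   -1.59583599 109.97148684] -15.710185881881825
```

Emit:
send_rows([
  {"gripper": 38,"travel": [-2.1,-1.6,0],"rotation": [0,0,2.8]},
  {"gripper": 38,"travel": [0,0,30],"rotation": [0,0,0]},
  {"gripper": 38,"travel": [0,0,35],"rotation": [0,0,0]},
  {"gripper": 38,"travel": [0,0,30],"rotation": [0,0,0]},
  {"gripper": 38,"travel": [0,0,15],"rotation": [0,0,0]},
  {"gripper": 38,"travel": [0,0,0],"rotation": [0,0,0]},
  {"gripper": 15,"travel": [0,0,0],"rotation": [0,0,0]},
  {"gripper": 15,"travel": [0,0,0],"rotation": [0,0,0]},
  {"gripper": 15,"travel": [0,0,0],"rotation": [0,0,0]},
  {"gripper": 15,"travel": [0,0,0],"rotation": [0,0,0]},
  {"gripper": 15,"travel": [0,0,0],"rotation": [0,0,0]},
  {"gripper": 15,"travel": [0,0,0],"rotation": [0,0,0]},
], newtons=40)

```text
t: 2.72
tcp_pos: [0.5089, 0.0683, 0.0341]
tool_rot: [0.813, 0.583, 0.001, 0.0]
force: [0.6, 0.4, -1.6]
finger_gap: 0.295
```

Emit:
send_rows([
  {"gripper": 15,"travel": [0,0,-10],"rotation": [0,0,0]},
  {"gripper": 15,"travel": [0,0,-35],"rotation": [0,0,0]},
  {"gripper": 15,"travel": [0,0,-35],"rotation": [0,0,0]},
  {"gripper": 15,"travel": [0,0,-35],"rotation": [0,0,0]},
  {"gripper": 15,"travel": [0,0,-15],"rotation": [0,0,-5.6]},
  {"gripper": 15,"travel": [0,0,0],"rotation": [0,0,-5.6]},
  {"gripper": 15,"travel": [0,0,0],"rotation": [0,0,-5.6]},
  {"gripper": 15,"travel": [0,0,0],"rotation": [0,0,-5.6]},
  {"gripper": 15,"travel": [0,0,0],"rotation": [0,0,0]},
])

```text
t: 3.47
tcp_pos: [0.5082, 0.0683, 0.1644]
tool_rot: [0.683, 0.73, 0.0, 0.0]
force: [0.4, 0.5, -1.0]
finger_gap: 0.299
```

```bash
cat > rel.py <<'E'
from h import *
from scipy.spatial.transform import Rotation as Ro
p=np.load("ext.npy");E=np.array([[np.cos(p[2]),-np.sin(p[2])],[np.sin(p[2]),np.cos(p[2])]])
def go(ex,ey,z):
    s=manip.sense();R=Ro.from_quat(s["tool_rot"]).as_matrix()
    w=np.array([*(p[:2]+E@np.array([ex,ey])),z])
    print("tcp",s["tcp_pos"].round(4),"gap",s["finger_gap"]*85.4,"F",s["force"].round(1),"t",round(s["t"],2))
    print("ext frame tcp",(E.T@(s["tcp_pos"][:2]-p[:2])).round(4))
    print("tool travel mm",(R.T@(w-s["tcp_pos"])*1e3).round(1),"jaw yaw rel ext",np.degrees(np.arctan2(R[1,1],R[0,1])-p[2]).round(2),"tilt",R[:,2].round(4))
E
python3 -c "
from rel import *
go(.005,-.05,.15)"
```

```text
tcp [0.5082 0.0683 0.1644] gap 25.546713699770653 F [ 0.4  0.5 -1. ] t 3.47
ext frame tcp [-0.0263  0.1739]
tool travel mm [-223.9   31.5   14.4] jaw yaw rel ext -0.05 tilt [ 1.e-03 -1.e-04 -1.e+00]
```

Emit:
send_rows([
  {"gripper": 15,"travel": [-32,4.5,0],"rotation": [0,0,0]},
  {"gripper": 15,"travel": [-32,4.5,0],"rotation": [0,0,0]},
  {"gripper": 15,"travel": [-32,4.5,0],"rotation": [0,0,0]},
  {"gripper": 15,"travel": [-32,4.5,0],"rotation": [0,0,0]},
  {"gripper": 15,"travel": [-32,4.5,0],"rotation": [0,0,0]},
  {"gripper": 15,"travel": [-32,4.5,0],"rotation": [0,0,0]},
  {"gripper": 15,"travel": [-32,4.5,30],"rotation": [0,0,0]},
  {"gripper": 15,"travel": [0,0,20],"rotation": [0,0,0]},
  {"gripper": 15,"travel": [0,0,0],"rotation": [0,0,0]},
  {"gripper": 15,"travel": [0,0,0],"rotation": [0,0,0]},
])

```text
t: 4.3
tcp_pos: [0.5525, -0.1509, 0.1141]
tool_rot: [0.685, 0.729, -0.001, -0.002]
force: [0.3, -1.2, -1.0]
finger_gap: 0.289
```

```bash
python3 -c "
from rel import *
go(.005,-.05,.042)
crop('wrist',200,180,430,420,2.4,'pics/e.png')"
```

```text
tcp [ 0.5525 -0.1509  0.1141] gap 24.65919701659667 F [ 0.3 -1.2 -1. ] t 4.3
ext frame tcp [ 0.0031 -0.0478]
tool travel mm [-2.4  2.2 72.1] jaw yaw rel ext -0.29 tilt [-0.0038  0.0022 -1.    ]
```

View pics/e.png

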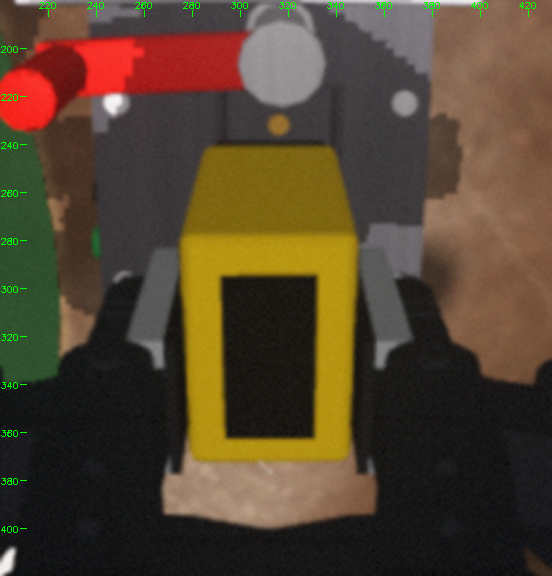

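Emit:
send_rows([
  {"gripper": 15,"travel": [0,0,10],"rotation": [0,0,0]},
  {"gripper": 15,"travel": [0,0,0],"rotation": [0,0,0]},
  {"gripper": 15,"travel": [0,0,0],"rotation": [0,0,0]},
  {"gripper": 15,"travel": [0,0,0],"rotation": [0,0,0]},
])

```text
t: 4.68
tcp_pos: [0.5542, -0.1509, 0.1055]
tool_rot: [0.684, 0.73, 0.0, 0.0]
force: [-0.1, 0.7, -1.5]
finger_gap: 0.293
```

```bash
python3 -c "
from rel import *
c=manip.calibration('wrist');
M=c['cam_to_world'].copy();M[2,3]+=.010;c['cam_to_world']=M
P=np.array([at('wrist',q,.139,c)[:2] for q in [(275,278.3),(349.2,278.3),(345.8,371.7),(279.2,371.7)]])
print(P.round(4).tolist(),E.T@(P.mean(0)-p[:2]))
go(.005,-.05,.042)"
```

```text
[[0.5398, -0.1314], [0.565, -0.1298], [0.5679, -0.1686], [0.5423, -0.1702]] [ 0.00445364 -0.04691317]
tcp [ 0.5542 -0.1509  0.1055] gap 24.981342098834528 F [-0.1  0.7 -1.5] t 4.68
ext frame tcp [ 0.0049 -0.0478]
tool travel mm [-2.1  0.1 63.5] jaw yaw rel ext -0.1 tilt [ 7.e-04 -3.e-04 -1.e+00]
```

Emit:
send_rows([
  {"gripper": 15,"travel": [-2.5,0,10],"rotation": [0,0,0]},
  {"gripper": 15,"travel": [0,0,15],"rotation": [0,0,0]},
  {"gripper": 15,"travel": [0,0,12],"rotation": [0,0,0]},
  {"gripper": 15,"travel": [0,0,10],"rotation": [0,0,0]},
  {"gripper": 15,"travel": [0,0,8],"rotation": [0,0,0]},
  {"gripper": 15,"travel": [0,0,4],"rotation": [0,0,0]},
  {"gripper": 15,"travel": [0,0,3],"rotation": [0,0,0]},
  {"gripper": 15,"travel": [0,0,0],"rotation": [0,0,0]},
  {"gripper": 15,"travel": [0,0,0],"rotation": [0,0,0]},
])

```text
t: 5.43
tcp_pos: [0.5544, -0.1541, 0.0431]
tool_rot: [0.684, 0.73, 0.0, 0.0]
force: [-1.1, 1.1, -1.5]
finger_gap: 0.297
```

```bash
python3 -c "
from rel import *
go(.005,-.05,.042)"
```

```text
tcp [ 0.5544 -0.1541  0.0431] gap 25.33121915765361 F [-1.1  1.1 -1.5] t 5.43
ext frame tcp [ 0.0048 -0.051 ]
tool travel mm [1.  0.2 1.1] jaw yaw rel ext -0.15 tilt [ 4.e-04 -2.e-04 -1.e+00]
```

Emit:
send_rows([
  {"gripper": 15,"travel": [0,0,2],"rotation": [0,0,0]},
  {"gripper": 15,"travel": [0,0,2],"rotation": [0,0,0]},
  {"gripper": 15,"travel": [0,0,0],"rotation": [0,0,0]},
])

```text
t: 5.68
tcp_pos: [0.5549, -0.1543, 0.041]
tool_rot: [0.684, 0.73, 0.0, 0.001]
force: [-1.2, 0.4, 8.2]
finger_gap: 0.298
```

Emit:
send_rows([
  {"gripper": 36,"travel": [0,0,-2],"rotation": [0,0,0]},
  {"gripper": 36,"travel": [0,0,0],"rotation": [0,0,0]},
  {"gripper": 36,"travel": [0,0,0],"rotation": [0,0,0]},
  {"gripper": 36,"travel": [0,0,-10],"rotation": [0,0,0]},
  {"gripper": 36,"travel": [0,0,-30],"rotation": [0,0,0]},
  {"gripper": 36,"travel": [0,0,-40],"rotation": [0,0,0]},
  {"gripper": 36,"travel": [0,0,-20],"rotation": [0,0,0]},
  {"gripper": 36,"travel": [0,0,0],"rotation": [0,0,0]},
  {"gripper": 36,"travel": [0,0,0],"rotation": [0,0,0]},
])

```text
t: 6.43
tcp_pos: [0.555, -0.1544, 0.1428]
tool_rot: [0.684, 0.73, 0.001, 0.002]
force: [-0.6, 0.9, 0.1]
finger_gap: 0.422
```

```bash
python3 -c "
from rel import *
go(-.041,-.013,.082)
crop('wrist',180,120,440,420,1.9,'pics/f.png')"
```

```text
tcp [ 0.555  -0.1544  0.1428] gap 36.0283866669636 F [-0.6  0.9  0.1] t 6.43
ext frame tcp [ 0.0054 -0.0513]
tool travel mm [ 38.3 -46.7  60.6] jaw yaw rel ext -0.14 tilt [ 0.0033 -0.0017 -1.    ]
```

View pics/f.png

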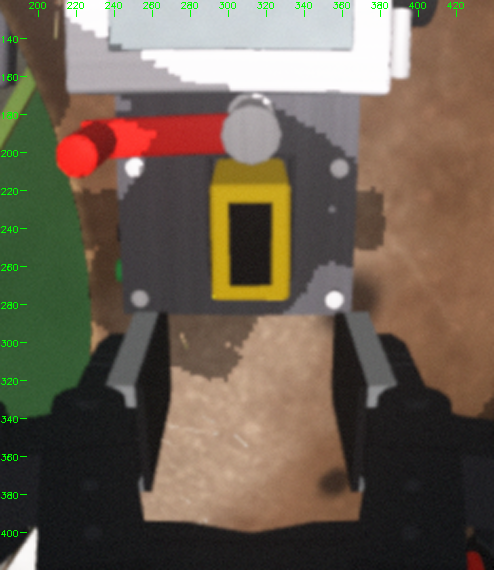

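```bash
python3 -c "
from rel import *
k=at('wrist',(220.5,202),.106)[:2];print(E.T@(k-p[:2]))
P=np.mean([at('wrist',q,.066)[:2] for q in [(291,217),(332.5,217),(331.5,277.5),(291.5,278)]],0);print('blk',E.T@(P-p[:2]))"
```

```text
[-0.04106672 -0.01346592]
blk [ 0.00356214 -0.04904888]
```

Emit:
send_rows([
  {"gripper": 28,"travel": [17,-23,0],"rotation": [0,0,0]},
  {"gripper": 28,"travel": [18,-23.5,0],"rotation": [0,0,0]},
  {"gripper": 28,"travel": [0,0,20],"rotation": [0,0,0]},
  {"gripper": 28,"travel": [0,0,25],"rotation": [0,0,0]},
  {"gripper": 28,"travel": [0,0,15],"rotation": [0,0,0]},
  {"gripper": 28,"travel": [0,0,0],"rotation": [0,0,0]},
  {"gripper": 28,"travel": [0,0,0],"rotation": [0,0,0]},
  {"gripper": 5,"travel": [0,0,0],"rotation": [0,0,0]},
  {"gripper": 5,"travel": [0,0,0],"rotation": [0,0,0]},
  {"gripper": 5,"travel": [0,0,0],"rotation": [0,0,0]},
  {"gripper": 5,"travel": [0,0,0],"rotation": [0,0,0]},
], newtons=20)

```text
t: 7.4
tcp_pos: [0.507, -0.1225, 0.0813]
tool_rot: [0.684, 0.729, 0.001, 0.002]
force: [3.8, 0.3, -8.3]
finger_gap: 0.131
```

```bash
python3 -c "
from rel import *
go(.005,-.061,.082)"
```

```text
tcp [ 0.507  -0.1225  0.0813] gap 11.157485724250673 F [ 3.8  0.3 -8.3] t 7.4
ext frame tcp [-0.0403 -0.0163]
tool travel mm [-44.5  45.5  -0.5] jaw yaw rel ext -0.17 tilt [ 0.0033 -0.001  -1.    ]
```

Emit:
send_rows([
  {"gripper": 5,"travel": [-7.8,0.9,0],"rotation": [0,0,0]},
  {"gripper": 5,"travel": [-7.5,2.2,0],"rotation": [0,0,0]},
  {"gripper": 5,"travel": [-7.0,3.4,0],"rotation": [0,0,0]},
  {"gripper": 5,"travel": [-6.3,4.6,0],"rotation": [0,0,0]},
  {"gripper": 5,"travel": [-5.5,5.6,0],"rotation": [0,0,0]},
  {"gripper": 5,"travel": [-4.4,6.4,0],"rotation": [0,0,0]},
  {"gripper": 5,"travel": [-3.3,7.1,0],"rotation": [0,0,0]},
  {"gripper": 5,"travel": [-2.1,7.5,0],"rotation": [0,0,0]},
  {"gripper": 5,"travel": [-0.7,7.8,0],"rotation": [0,0,0]},
  {"gripper": 5,"travel": [0,0,0],"rotation": [0,0,0]},
  {"gripper": 5,"travel": [0,0,0],"rotation": [0,0,0]},
])

```text
t: 8.32
tcp_pos: [0.5538, -0.1669, 0.0813]
tool_rot: [0.683, 0.73, -0.002, 0.002]
force: [-1.8, -7.7, -4.5]
finger_gap: 0.133
```

```bash
python3 -c "
from rel import *
go(.005,-.061,.082)"
```

```text
tcp [ 0.5538 -0.1669  0.0813] gap 11.320607843309402 F [-1.8 -7.7 -4.5] t 8.32
ext frame tcp [ 0.0034 -0.0638]
tool travel mm [ 2.8  1.6 -0.7] jaw yaw rel ext -0.03 tilt [-1.e-04 -5.e-03 -1.e+00]
```

Emit:
send_rows([
  {"gripper": 28,"travel": [0,0,0],"rotation": [0,0,0]},
  {"gripper": 28,"travel": [0,0,0],"rotation": [0,0,0]},
  {"gripper": 28,"travel": [0,0,0],"rotation": [0,0,0]},
  {"gripper": 28,"travel": [0,0,-30],"rotation": [0,0,0]},
  {"gripper": 28,"travel": [0,0,-40],"rotation": [0,0,0]},
  {"gripper": 45,"travel": [0,0,-40],"rotation": [0,0,0]},
  {"gripper": 45,"travel": [0,0,0],"rotation": [0,0,0]},
  {"gripper": 45,"travel": [0,0,0],"rotation": [0,0,0]},
])

```text
t: 8.98
tcp_pos: [0.5556, -0.1642, 0.1942]
tool_rot: [0.684, 0.73, 0.001, 0.003]
force: [0.0, 0.3, -0.7]
finger_gap: 0.525
```

```bash
python3 -c "
from rel import *
go(-.077,.043,.17)
crop('wrist',180,100,440,400,1.9,'pics/g.png')"
```

```text
tcp [ 0.5556 -0.1642  0.1942] gap 44.80582726114982 F [ 0.   0.3 -0.7] t 8.98
ext frame tcp [ 0.0054 -0.0612]
tool travel mm [104.1 -82.7  23.3] jaw yaw rel ext -0.12 tilt [ 0.0065 -0.0033 -1.    ]
```

View pics/g.png

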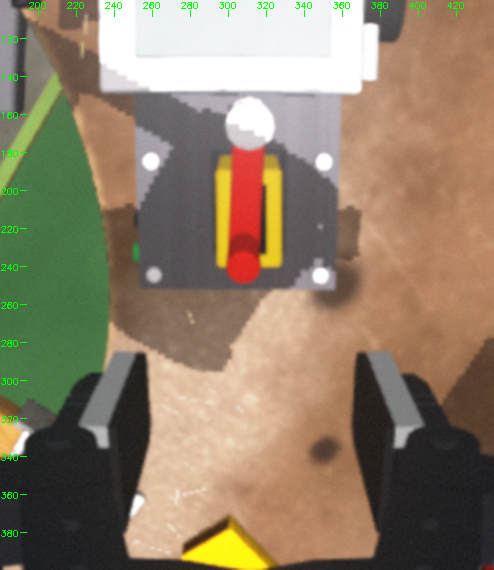

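Emit:
send_rows([
  {"gripper": 45,"travel": [26,-20.7,0],"rotation": [0,0,0]},
  {"gripper": 45,"travel": [26,-20.7,0],"rotation": [0,0,0]},
  {"gripper": 45,"travel": [26,-20.7,0],"rotation": [0,0,0]},
  {"gripper": 45,"travel": [26,-20.7,0],"rotation": [0,0,0]},
  {"gripper": 45,"travel": [0,0,0],"rotation": [0,0,-7]},
  {"gripper": 45,"travel": [0,0,0],"rotation": [0,0,-7]},
  {"gripper": 45,"travel": [0,0,0],"rotation": [0,0,-7]},
  {"gripper": 45,"travel": [0,0,0],"rotation": [0,0,-7]},
  {"gripper": 45,"travel": [0,0,0],"rotation": [0,0,-7]},
  {"gripper": 45,"travel": [0,0,0],"rotation": [0,0,-7]},
  {"gripper": 45,"travel": [0,0,0],"rotation": [0,0,-7]},
  {"gripper": 45,"travel": [0,0,0],"rotation": [0,0,-7]},
])

```text
t: 10.03
tcp_pos: [0.463, -0.0645, 0.1893]
tool_rot: [0.258, 0.966, 0.0, -0.002]
force: [-0.0, 0.3, -0.8]
finger_gap: 0.524
```

Emit:
send_rows([
  {"gripper": 38,"travel": [0,0,0],"rotation": [0,0,-7]},
  {"gripper": 38,"travel": [0,0,0],"rotation": [0,0,-7]},
  {"gripper": 38,"travel": [0,0,0],"rotation": [0,0,-7]},
  {"gripper": 38,"travel": [0,0,0],"rotation": [0,0,-7]},
  {"gripper": 38,"travel": [0,0,0],"rotation": [0,0,-6]},
  {"gripper": 38,"travel": [0,0,0],"rotation": [0,0,0]},
  {"gripper": 38,"travel": [0,0,0],"rotation": [0,0,0]},
  {"gripper": 38,"travel": [0,0,0],"rotation": [0,0,0]},
])

```text
t: 10.7
tcp_pos: [0.4638, -0.0649, 0.1902]
tool_rot: [-0.031, 1.0, 0.0, -0.001]
force: [0.5, 0.0, -0.1]
finger_gap: 0.443
```

```bash
python3 -c "
from rel import *
go(-.077,.043,.0635);print(manip.sense()['q'])"
```

```text
tcp [ 0.4638 -0.0649  0.1902] gap 37.84350736079807 F [ 0.5  0.  -0.1] t 10.7
ext frame tcp [-0.0796  0.044 ]
tool travel mm [ -2.9  -1.1 126.6] jaw yaw rel ext 89.73 tilt [-2.e-03  8.e-04 -1.e+00]
[-3.78369318e-01  3.82743887e-01  1.85859041e+00 -3.07974510e-06
  9.02405388e-01 -2.01153158e+00]
```

Emit:
send_rows([
  {"gripper": 34,"travel": [-2.9,-1.1,30],"rotation": [0,0,0]},
  {"gripper": 34,"travel": [0,0,40],"rotation": [0,0,0]},
  {"gripper": 34,"travel": [0,0,35],"rotation": [0,0,0]},
  {"gripper": 34,"travel": [0,0,22],"rotation": [0,0,0]},
  {"gripper": 34,"travel": [0,0,0],"rotation": [0,0,0]},
  {"gripper": 34,"travel": [0,0,0],"rotation": [0,0,0]},
  {"gripper": 10,"travel": [0,0,0],"rotation": [0,0,0]},
  {"gripper": 10,"travel": [0,0,0],"rotation": [0,0,0]},
  {"gripper": 10,"travel": [0,0,0],"rotation": [0,0,0]},
  {"gripper": 10,"travel": [0,0,0],"rotation": [0,0,0]},
  {"gripper": 10,"travel": [0,0,0],"rotation": [0,0,0]},
], newtons=25)

```text
t: 11.62
tcp_pos: [0.4681, -0.0657, 0.0652]
tool_rot: [-0.032, 0.999, -0.0, 0.001]
force: [1.8, 5.4, 0.5]
finger_gap: 0.205
```

```bash
python3 -c "
from rel import *
go(-.077,.043,.0635)"
```

```text
tcp [ 0.4681 -0.0657  0.0652] gap 17.525743311470904 F [1.8 5.4 0.5] t 11.62
ext frame tcp [-0.0753  0.0429]
tool travel mm [1.7 0.1 1.7] jaw yaw rel ext 89.81 tilt [ 2.5e-03 -1.0e-04 -1.0e+00]
```

Emit:
send_rows([
  {"gripper": 10,"travel": [-0.6,0,-12.2],"rotation": [0,0,0]},
  {"gripper": 10,"travel": [-1.8,0,-12.1],"rotation": [0,0,0]},
  {"gripper": 10,"travel": [-3.0,0,-11.8],"rotation": [0,0,0]},
  {"gripper": 10,"travel": [-4.2,0,-11.5],"rotation": [0,0,0]},
  {"gripper": 10,"travel": [-5.3,0,-11.0],"rotation": [0,0,0]},
  {"gripper": 10,"travel": [-6.4,0,-10.4],"rotation": [0,0,0]},
  {"gripper": 10,"travel": [-7.4,0,-9.7],"rotation": [0,0,0]},
  {"gripper": 10,"travel": [-8.3,0,-8.9],"rotation": [0,0,0]},
  {"gripper": 10,"travel": [-9.2,0,-8.0],"rotation": [0,0,0]},
  {"gripper": 10,"travel": [-9.9,0,-7.1],"rotation": [0,0,0]},
])

```text
t: 12.45
tcp_pos: [0.522, -0.0623, 0.1677]
tool_rot: [-0.032, 0.999, -0.0, -0.001]
force: [-1.1, 0.4, -3.1]
finger_gap: 0.205
```

```bash
python3 -c "
from rel import *
go(-.021,.043,.1665)"
```

```text
tcp [ 0.522  -0.0623  0.1677] gap 17.480920748299383 F [-1.1  0.4 -3.1] t 12.45
ext frame tcp [-0.0213  0.0427]
tool travel mm [-0.3  0.3  1.2] jaw yaw rel ext 89.87 tilt [-2.6e-03 -2.0e-04 -1.0e+00]
```

Tracking nicely, the bar is still pinched; on to 1.7 rad.

Emit:
send_rows([
  {"gripper": 10,"travel": [-10.6,0,-6.1],"rotation": [0,0,0]},
  {"gripper": 10,"travel": [-11.1,0,-5.0],"rotation": [0,0,0]},
  {"gripper": 10,"travel": [-11.6,0,-3.9],"rotation": [0,0,0]},
  {"gripper": 10,"travel": [-11.9,0,-2.7],"rotation": [0,0,0]},
  {"gripper": 10,"travel": [-12.1,0,-1.5],"rotation": [0,0,0]},
  {"gripper": 10,"travel": [-12.2,0,-0.3],"rotation": [0,0,0]},
  {"gripper": 10,"travel": [-12.2,0,1.0],"rotation": [0,0,0]},
  {"gripper": 10,"travel": [0,0,0],"rotation": [0,0,0]},
  {"gripper": 10,"travel": [0,0,0],"rotation": [0,0,0]},
])

```text
t: 13.2
tcp_pos: [0.606, -0.0574, 0.1869]
tool_rot: [-0.032, 0.999, -0.001, 0.002]
force: [0.0, 1.2, 5.8]
finger_gap: 0.199
```

```bash
python3 -c "
from rel import *
go(.061,.043,.1825)"
```

```text
tcp [ 0.606  -0.0574  0.1869] gap 16.977631934901577 F [0.  1.2 5.8] t 13.2
ext frame tcp [0.0628 0.042 ]
tool travel mm [1.8 1.  4.4] jaw yaw rel ext 89.87 tilt [ 0.0036 -0.001  -1.    ]
```

Emit:
send_rows([
  {"gripper": 34,"travel": [0,0,0],"rotation": [0,0,0]},
  {"gripper": 34,"travel": [0,0,0],"rotation": [0,0,0]},
  {"gripper": 34,"travel": [0,0,0],"rotation": [0,0,0]},
  {"gripper": 34,"travel": [0,0,-20],"rotation": [0,0,0]},
  {"gripper": 34,"travel": [0,0,-35],"rotation": [0,0,0]},
  {"gripper": 34,"travel": [0,0,-25],"rotation": [0,0,0]},
  {"gripper": 34,"travel": [35,0,0],"rotation": [0,0,0]},
  {"gripper": 34,"travel": [35,0,0],"rotation": [0,0,0]},
  {"gripper": 34,"travel": [0,0,0],"rotation": [0,0,7]},
  {"gripper": 34,"travel": [0,0,0],"rotation": [0,0,7]},
  {"gripper": 34,"travel": [0,0,0],"rotation": [0,0,7]},
  {"gripper": 34,"travel": [0,0,0],"rotation": [0,0,7]},
])

```text
t: 14.2
tcp_pos: [0.5343, -0.062, 0.2652]
tool_rot: [0.214, 0.977, -0.0, -0.0]
force: [0.2, 0.6, -1.1]
finger_gap: 0.404
```

Emit:
send_rows([
  {"gripper": 34,"travel": [0,0,0],"rotation": [0,0,7]},
  {"gripper": 34,"travel": [0,0,0],"rotation": [0,0,7]},
  {"gripper": 34,"travel": [0,0,0],"rotation": [0,0,7]},
  {"gripper": 34,"travel": [0,0,0],"rotation": [0,0,7]},
  {"gripper": 34,"travel": [0,0,0],"rotation": [0,0,7]},
  {"gripper": 34,"travel": [0,0,0],"rotation": [0,0,7]},
  {"gripper": 34,"travel": [0,0,0],"rotation": [0,0,7]},
  {"gripper": 34,"travel": [0,0,0],"rotation": [0,0,7]},
  {"gripper": 34,"travel": [0,0,0],"rotation": [0,0,6]},
  {"gripper": 34,"travel": [0,0,0],"rotation": [0,0,0]},
  {"gripper": 34,"travel": [0,0,0],"rotation": [0,0,0]},
])

```text
t: 15.12
tcp_pos: [0.5347, -0.0619, 0.265]
tool_rot: [0.683, 0.73, -0.0, -0.0]
force: [0.2, 0.4, 0.3]
finger_gap: 0.397
```

```bash
python3 -c "
from rel import *
go(-.007,.043,.047)
crop('wrist',180,150,460,430,2.1,'pics/i.png')"
```

```text
tcp [ 0.5347 -0.0619  0.265 ] gap 33.94209185567488 F [0.2 0.4 0.3] t 15.12
ext frame tcp [-0.0087  0.0423]
tool travel mm [  0.7   1.8 218. ] jaw yaw rel ext -0.0 tilt [-4.e-04 -1.e-04 -1.e+00]
```

View pics/i.png

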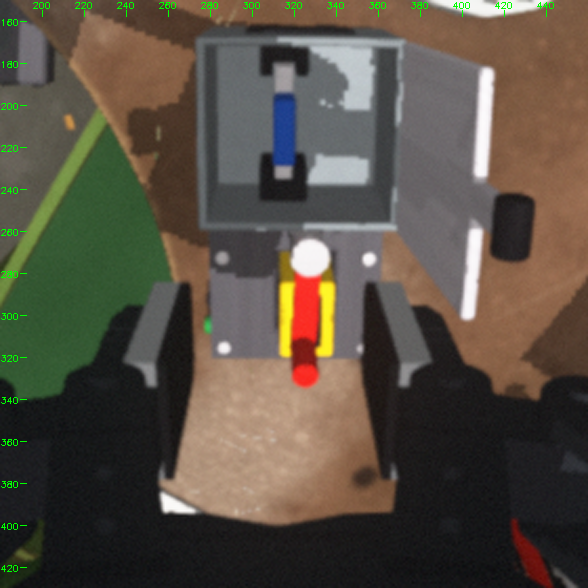

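```bash
python3 -c "
from rel import *
k=at('wrist',(315.7,212),.072)[:2];print(E.T@(k-p[:2]))"
```

```text
[-0.00585249  0.04345197]
```

Emit:
send_rows([
  {"gripper": 26,"travel": [0.8,2.3,30],"rotation": [0,0,0]},
  {"gripper": 26,"travel": [0,0,40],"rotation": [0,0,0]},
  {"gripper": 26,"travel": [0,0,40],"rotation": [0,0,0]},
  {"gripper": 26,"travel": [0,0,30],"rotation": [0,0,0]},
  {"gripper": 26,"travel": [0,0,25],"rotation": [0,0,0]},
  {"gripper": 26,"travel": [0,0,20],"rotation": [0,0,0]},
  {"gripper": 26,"travel": [0,0,0],"rotation": [0,0,0]},
  {"gripper": 26,"travel": [0,0,0],"rotation": [0,0,0]},
  {"gripper": 26,"travel": [0,0,15],"rotation": [0,0,0]},
  {"gripper": 26,"travel": [0,0,17],"rotation": [0,0,0]},
  {"gripper": 26,"travel": [0,0,0],"rotation": [0,0,0]},
  {"gripper": 26,"travel": [0,0,0],"rotation": [0,0,0]},
], newtons=40)

```text
t: 16.17
tcp_pos: [0.538, -0.061, 0.0493]
tool_rot: [0.684, 0.73, 0.0, 0.001]
force: [-0.0, -0.1, 0.9]
finger_gap: 0.303
```

```bash
python3 -c "
from rel import *
go(-.0065,.043,.047)"
```

```text
tcp [ 0.538  -0.061   0.0493] gap 25.864055965298228 F [-0.  -0.1  0.9] t 16.17
ext frame tcp [-0.0053  0.043 ]
tool travel mm [ 0.  -1.2  2.3] jaw yaw rel ext -0.11 tilt [ 1.4e-03 -5.0e-04 -1.0e+00]
```

Emit:
send_rows([
  {"gripper": 26,"travel": [0,-1,2],"rotation": [0,0,0]},
  {"gripper": 3,"travel": [0,0,0],"rotation": [0,0,0]},
  {"gripper": 3,"travel": [0,0,0],"rotation": [0,0,0]},
  {"gripper": 3,"travel": [0,0,0],"rotation": [0,0,0]},
  {"gripper": 3,"travel": [0,0,0],"rotation": [0,0,0]},
  {"gripper": 3,"travel": [0,0,0],"rotation": [0,0,0]},
  {"gripper": 3,"travel": [0,0,-3],"rotation": [0,0,0]},
  {"gripper": 3,"travel": [0,0,-5],"rotation": [0,0,0]},
  {"gripper": 3,"travel": [0,0,-8],"rotation": [0,0,0]},
], newtons=40)

```text
t: 16.92
tcp_pos: [0.5359, -0.0607, 0.0621]
tool_rot: [0.684, 0.73, -0.0, -0.001]
force: [-0.7, 1.3, -1.2]
finger_gap: 0.108
```

Emit:
send_rows([
  {"gripper": 3,"travel": [0,0,-12],"rotation": [0,0,0]},
  {"gripper": 3,"travel": [0,0,-15],"rotation": [0,0,0]},
  {"gripper": 3,"travel": [0,0,-20],"rotation": [0,0,0]},
  {"gripper": 3,"travel": [0,0,-25],"rotation": [0,0,0]},
  {"gripper": 3,"travel": [0,0,-30],"rotation": [0,0,0]},
  {"gripper": 3,"travel": [0,0,-30],"rotation": [0,0,0]},
  {"gripper": 3,"travel": [0,0,-30],"rotation": [0,0,0]},
  {"gripper": 3,"travel": [0,0,-30],"rotation": [0,0,0]},
  {"gripper": 3,"travel": [0,0,-25],"rotation": [0,0,0]},
  {"gripper": 3,"travel": [0,0,-12],"rotation": [0,0,0]},
  {"gripper": 3,"travel": [0,0,-3],"rotation": [0,0,0]},
  {"gripper": 3,"travel": [0,0,0],"rotation": [0,0,0]},
])

```text
t: 17.92
tcp_pos: [0.5363, -0.0608, 0.2953]
tool_rot: [0.684, 0.73, 0.0, 0.001]
force: [-0.3, 0.0, -2.2]
finger_gap: 0.112
```

Emit:
send_rows([
  {"gripper": 3,"travel": [0,0,0],"rotation": [0,0,0]},
  {"gripper": 3,"travel": [0,0,0],"rotation": [0,0,0]},
  {"gripper": 3,"travel": [0,0,0],"rotation": [0,0,0]},
  {"gripper": 3,"travel": [0,0,0],"rotation": [0,0,0]},
  {"gripper": 3,"travel": [0,0,0],"rotation": [0,0,0]},
  {"gripper": 3,"travel": [0,0,0],"rotation": [0,0,0]},
])

```text
t: 18.42
tcp_pos: [0.5361, -0.0608, 0.2936]
tool_rot: [0.684, 0.73, -0.0, -0.001]
force: [-0.0, 0.3, -1.6]
finger_gap: 0.108
```

```bash
python3 -c "
from rel import *
go(-.0065,.043,.297)
w=cv2.resize(manip.snapshot('wrist')[100:450,180:460,::-1],(400,500))
s=cv2.resize(manip.snapshot('side')[100:300,200:360,::-1],(400,500))
cv2.imwrite('pics/j.png',np.hstack([w,s]))"
```

```text
tcp [ 0.5361 -0.0608  0.2936] gap 9.1866499063426 F [-0.   0.3 -1.6] t 18.42
ext frame tcp [-0.0071  0.0433]
tool travel mm [-0.3  0.6 -3.4] jaw yaw rel ext -0.15 tilt [-1.1e-03  4.0e-04 -1.0e+00]
```

View pics/j.png

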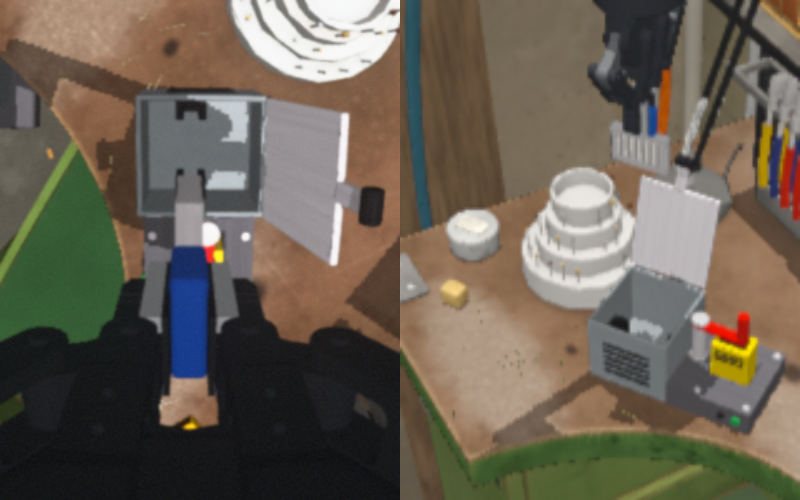

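The plate hangs upright in the fingers, clear of the machine. The flap is standing open, the lever is over the block and the housing slot is empty.

```bash
python3 -c "
from station import manip
s=manip.sense();print(abs(s['qd']).max());print(manip.sign_off())"
```

```text
0.0026180339057786856
the job is handed in; nothing more can be done
None
```

The job is finished and handed in at about 18.5 s of robot time, done in the required order. `sign_off()` gave no verdict.

1. **Block:** I dropped it into the pocket until it bottomed, with about 8 N of push. An image afterwards put it within about 2 mm of the pocket centre.
2. **Lever:** I swung it shut by its knob to about 1.54 rad, judged from the arm's position. Pictures show it lying across the block.
3. **Flap:** I raised it by the pull bar to about 1.7 rad, again judged from the arm's position. It stayed up after I let go.
4. **Plate:** I gripped the blue tab (9 mm gap reading for the 10 mm tab) and drew the plate straight up. It is upright and still, with its lower edge about 0.257 m above the bench by calculation, well above the housing and flap.

The last pictures show the slot empty, the flap standing open, the lever over the block, and the tin and cork die undisturbed. I did not check the matchbox and bowl again at the end, but the arm made no move towards them.

One early move was refused for missing fields, so nothing moved and I sent it again. No check failed or disagreed.

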